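# Thread the axle of a table-top biscuit roller

## Task

Take the steel axle out of its low rest by the square wooden handle and thread it through the biscuit roller: through the first wooden cheek, the loose roller drum and the second cheek. Push it gently on until its tip meets the end screw behind it, keep it pressed against the screw with a light but definite push of about 8 N for about half a second, then let go and leave it fully home; never push or knock the axle or roller harder than 15 N, and leave the cutter, shaker and bowl alone.

Things in the scene. Friction and masses are not known exactly. Their poses are not given: they have to be found in the camera images.
- frame: Fixed, unyielding wooden frame of the roller. Origin on the table; its +x is the direction in which the axle is threaded, z up. The bore axis runs along x at y = 0, 80 mm over the table. Two upright cheeks, 16 mm thick, 88 mm wide, tops 104 mm over the table: the first spans x = -93 to -77 mm, the second +77 to +93 mm. Base board 100 x 12 mm from x = -102 to +184 mm.
- bore1 (a point): Centre of the first cheek's outer hole mouth (frame x = -93 mm, 80 mm over the table), where the axle enters. A plain round hole 15 mm in diameter, not chamfered.
- bore2 (a point): Centre of the second cheek's outer hole mouth (frame x = +93 mm, 80 mm over the table), where the tip comes out. Same 15 mm hole, on the same axis.
- endblock: Fixed wooden block on the frame's base at frame x = 158 to 178 mm, 50 mm wide, top 102 mm up; origin underneath. Its end screw's rigid steel disc, 26 mm wide, faces the second cheek on the bore axis. How far it is screwed in is NOT reported: its face is anywhere from frame x = 105 to 135 mm; see it from above or feel it with the tip. It does not yield.
- drum: Loose beech roller drum, 64 mm in diameter, 140 mm long, about 0.3 kg, lying on two steel bars between the cheeks with 3 to 11 mm play to each. Origin at its centre, x along its axis. Through bore 15 mm in diameter, resting 3 mm lower than the cheek holes: the tapered tip must ride in and lift it, and its weight then drags on the axle with up to 3 N.
- axle: Loose axle, about 0.16 kg: steel rod 12 mm in diameter, 250 mm long (the last 12 mm taper to a 5 mm flat tip), with a dark wooden handle 24 x 24 mm square, 90 mm long. Origin on the axis at the shoulder where rod and handle meet; +x to the tip. It lies level in the rest, axis 34 mm over the table. When home, the shoulder stays 22 to 52 mm clear of the first cheek.
- axle_grip (a point): Middle of the axle's handle, on its axis, 45 mm behind the shoulder; take it here from above, fingers closing across the handle.
- axle_tip (a point): End of the axle's tip, on its axis, 250 mm ahead of the shoulder.
- rest: Fixed white plastic rest, 200 x 50 mm, 45 mm high, with two open-topped notches that carry the rod 30 and 180 mm ahead of the shoulder; the handle overhangs freely. Origin on the table under the axle's shoulder, x along the rod. The axle lifts straight up out of it.
- cutter: Bystander: loose star-shaped steel biscuit cutter, 68 mm across, 25 mm high. Origin at its centre underneath.
- shaker: Bystander: white flour shaker with blue cap, 84 mm in diameter, 170 mm high. Origin at its centre underneath.
- bowl: Bystander: white bowl, 110 mm across, 55 mm high. Origin at its centre underneath.

How it is judged:
By the outcome, as a careful person would: the job done as asked, in the order asked, and still so for the second after the job is handed in, with the robot touching nothing.
It also fails if it takes over 61 s, if anything falls off the work surface, if the arm or the gripper's body presses on something with over 40 N, if the wrist force passes 120 N, or if a joint passes its speed limit or range.

## Robot

A 6-joint arm with a two-finger parallel gripper is mounted at the origin on the work surface. World frame = base frame: x ahead of the robot, y to its left, z up, the work surface at z = 0. Lengths are in m, angles in rad, forces in N, time in s.
With the tool pointing down it reaches from about 0.375 to 0.975 m from the base axis. Payload 3.8 kg.
Tool frame: the origin (TCP) lies midway between the tips of the shut fingers; the grasp point (between the pads) lies 19 mm behind it; z points along the fingers, y is the line along which they close (so a half turn about z gives the same grasp; the last joint's range is limited). The gripper opens to 88 mm and grips with 3 to 60 N. Pads are 18 mm wide; open, the fingers measure 123 mm over their backs; the gripper's body (75 mm by 187 mm) begins 45 mm behind the grasp point.
Start: joints at [1.27, 0.264, 1.604, -0, 1.274, -0.037], TCP at [0.176, 0.652, 0.212] pointing down, gripper open.
Joint ranges: [-2.63, 2.63], [-0.94, 2.18], [0.31, 2.57], [-1.31, 4.45], [0, 2.66], [-2.55, 2.55]. Speed limits (rad/s): [2.57, 2.57, 3.14, 3.14, 3.14, 3.14].

## Interface

Orientations are given as a rotation vector (axis times angle).
In Python, from cell import manip, inverse_kinematics, cams, order gives the robot as it stands. Calls block until the motion is done:
- manip.move_pose(position, orientation): joint-space move of the TCP to a pose.
- manip.move_linear(position, rate=0.15, rot=None): straight line of the TCP; rot=None keeps the orientation; rate is the mean speed in m/s.
- manip.set_joints(angles): joint-space move.
- manip.set_gripper(opening, force=None): finger opening in m; force is the grip in N (None keeps the last); returns when the fingers have stopped.
- manip.dwell(seconds).
- inverse_kinematics(position, orientation): joint angles nearest the present ones, or None.
- manip.state(): the state.
- cams.capture(name): name is "scene" or "top" or "wrist"; returns a dict with "image" (480x640x3 uint8, blue, green, red), "z_map" (480x640 float32, m along the optical axis (not along the pixel's ray), 0 where there is no reading), "intrinsics" (3x3 intrinsics, pixels), "position" and "orientation" of the camera in the world; the wrist camera has in their place "T_tool_cam" (4x4, takes a point from camera to tool coordinates, whose origin is the TCP and whose axes are the flange's). Camera axes: x right, y down, z forward; pixel columns grow to the right and rows downward; lengths in m; the calibration is good to about 2 mm. A picture is of the moment at which its call begins: read the wrist's pose just before it.
A pose or a line that the arm cannot do raises manip.IKError and nothing moves.
- order.close_job(): hands the job in; it is judged then, once.
The state is a dict: "clock": time; "joint_pos": joint angles; "joint_velocities": joint speeds; "tau": joint torques, N m; "tool_pos": TCP position; "tcp_rot": TCP orientation; "contact_force": force on the tool from outside, world axes, zero at the start; "moment": the same for the moment, N m; "gripper_width": finger opening in m; "grasp_force": force on a finger pad.
Only numpy, scipy, OpenCV 4.12 (cv2) and the standard library are available. Lean on these libraries where they do the work, as an engineer would, in place of code of your own. Each camera call takes 0.05 s, during which the arm holds its last target. There are 200 camera calls.

## Working session

There is one attempt and no reset: what is moved stays moved. The work goes in short steps, each a Python script; the robot and the scene stay as the last script left them, time stands still between calls to the robot, and variables do not carry over. Pictures are saved under pics/ and viewed, at most 10 in all, crops included, and the job is handed in when it is done.

```bash
ls; mkdir -p pics; python3 - <<'E'
from cell import manip,cams
import cv2,numpy as np
for n in("top","scene"):
    c=cams.capture(n);cv2.imwrite(f"pics/{n}0.png",c["image"]);np.savez(f"{n}0.npz",**c)
    print(n,c["intrinsics"],c["position"],c["orientation"])
print(cams.capture("wrist")["T_tool_cam"]);print(manip.state())
E
```

```text
pics
top [[463.21938934   0.         317.34373536]
 [  0.         463.21938934 242.60657038]
 [  0.           0.           1.        ]] [0.22518185 0.02698956 1.2784637 ] [-2.00035512  2.22380965 -0.24160329]
scene [[524.09291778   0.         321.09923775]
 [  0.         524.09291778 243.39793792]
 [  0.           0.           1.        ]] [ 0.90898197 -0.78624555  0.75748388] [-2.1542988  -0.53899567  0.24352127]
[[ 2.23755798e-05 -9.60567229e-01 -2.78047835e-01  7.11684543e-02]
 [ 9.99999879e-01 -1.14896727e-04  4.77405651e-04  9.93189328e-04]
 [-4.90527010e-04 -2.78047812e-01  9.60567110e-01 -1.74439896e-01]
 [ 0.00000000e+00  0.00000000e+00  0.00000000e+00  1.00000000e+00]]
{'clock': 0.15, 'joint_pos': array([ 1.27012715e+00,  2.64569946e-01,  1.60505561e+00, -2.92679521e-05,
        1.27371353e+00, -3.69195078e-02]), 'joint_velocities': array([-2.06866942e-04, -2.74248518e-03, -2.63995701e-03,  3.58869264e-04,
        4.02830916e-04,  1.50671478e-05]), 'tau': array([-6.21985987e-05, -5.02853394e+01, -3.57467222e+01,  7.29037821e-02,
        2.50718719e-02, -1.14047130e-04]), 'tool_pos': array([0.17582011, 0.65107594, 0.21068345]), 'tcp_rot': array([-4.13048738e-01, -3.11405166e+00,  2.71145331e-03]), 'contact_force': array([-0.35941829, -0.66457524, -0.10064761]), 'moment': array([ 0.03222122, -0.00567736,  0.03220347]), 'grasp_force': 0.0, 'gripper_width': 0.08777177677483967}
```

View pics/top0.png

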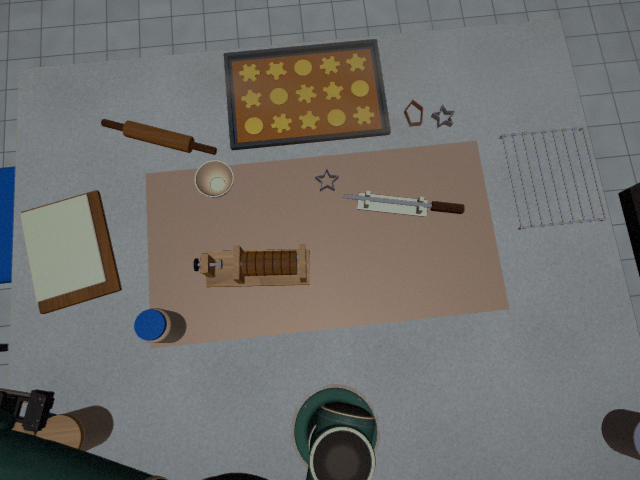

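View pics/scene0.png

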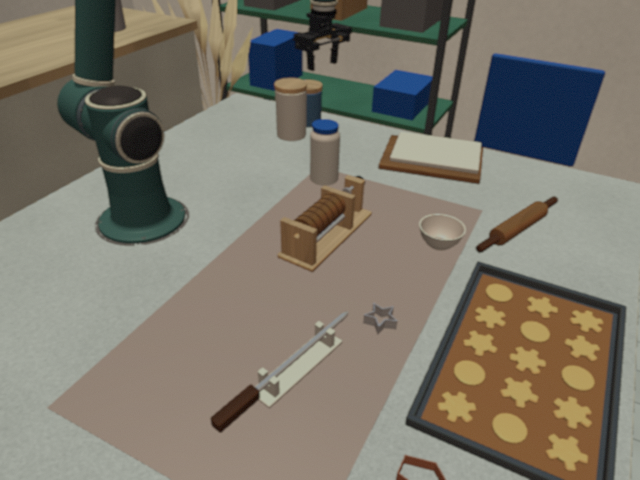

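Top view: the frame's first cheek is at about (303,262), the second at (238,262) and the end block at (207,262). The axle handle is at (448,208) with its tip at (345,197). So threading runs toward image left. Next I get coarse positions, then close wrist views.

```bash
cat > h.py <<'E'
import numpy as np,cv2
from scipy.spatial.transform import Rotation as R
from cell import manip,inverse_kinematics,cams,order
def rays(c,uv):
    K=c["intrinsics"];uv=np.atleast_2d(uv).astype(float)
    d=np.c_[(uv[:,0]-K[0,2])/K[0,0],(uv[:,1]-K[1,2])/K[1,1],np.ones(len(uv))]
    return d@c["Rc"].T
def plane(c,uv,z):
    d=rays(c,uv);return c["p"]+d*((z-c["p"][2])/d[:,2])[:,None]
def cloud(c):
    v,u=np.mgrid[:480,:640];d=rays(c,np.c_[u.ravel(),v.ravel()])
    return (c["p"]+d*c["z_map"].reshape(-1,1)).reshape(480,640,3)
def cap(n,save=None):
    s=manip.state();c=dict(cams.capture(n))
    if n=="wrist":
        T=c["T_tool_cam"];Rt=R.from_rotvec(s["tcp_rot"]).as_matrix()
        c["Rc"]=Rt@T[:3,:3];c["p"]=s["tool_pos"]+Rt@T[:3,3]
    else: c["Rc"]=R.from_rotvec(c["orientation"]).as_matrix();c["p"]=c["position"]
    if save: cv2.imwrite(f"pics/{save}.png",c["image"]);np.savez(f"{save}.npz",**c)
    return c
def load(n):
    c=dict(np.load(n+".npz"))
    if "Rc" not in c: c["Rc"]=R.from_rotvec(c["orientation"]).as_matrix();c["p"]=c["position"]
    return c
def down(xdir):  # tool z down, tool x at yaw xdir (rad, world)
    x=np.array([np.cos(xdir),np.sin(xdir),0]);z=np.array([0,0,-1.]);return R.from_matrix(np.c_[x,np.cross(z,x),z]).as_rotvec()
E
python3 - <<'E'
from h import *
c=load("top0");np.set_printoptions(precision=4,suppress=True)
print("handle ends",plane(c,[[464,209],[428,206],[345,197]],.034))
print("cheeks",plane(c,[[303,249],[303,277],[240,249],[240,281],[205,264]],.104))
P=cloud(c);print([P[v,u] for u,v in((448,208),(303,262),(240,262),(205,262),(270,262),(400,330))])
q=manip.state()["joint_pos"]
a=plane(c,[[448,208]],.034)[0]
for yaw in (np.pi/2,-np.pi/2,1.65,-1.49): print(yaw,inverse_kinematics([a[0],a[1],.2],down(yaw)))
E
```

```text
handle ends [[ 0.5461 -0.4231  0.034 ]
 [ 0.5653 -0.3243  0.034 ]
 [ 0.6158 -0.0963  0.034 ]]
cheeks [[0.4656 0.0354 0.104 ]
 [0.393  0.0426 0.104 ]
 [0.4827 0.1973 0.104 ]
 [0.3997 0.2032 0.104 ]
 [0.4529 0.2894 0.104 ]]
[array([ 0.5514, -0.3762,  0.0425]), array([0.4315, 0.0387, 0.1047]), array([0.4513, 0.2018, 0.0901]), array([0.4582, 0.2892, 0.1037]), array([0.4402, 0.1229, 0.106 ]), array([ 0.2359, -0.2042, -0.0043])]
1.5707963267948966 [-0.6374  0.2633  1.6264 -0.      1.2518 -0.6374]
-1.5707963267948966 [-0.6374  0.2633  1.6264 -0.      1.2518  2.5041]
1.65 [-0.6374  0.2633  1.6264 -0.      1.2518 -0.7167]
-1.49 [-0.6374  0.2633  1.6264 -0.      1.2518  2.4233]
```

```bash
python3 - <<'E'
from h import *
yaw=-.15
def view(tx,ty,z,yaw,name):
    x=np.array([np.cos(yaw),np.sin(yaw)]);p=np.array([tx,ty])+x*.045
    manip.move_pose([p[0],p[1],z],down(yaw));manip.dwell(.2);c=cap("wrist",name);print(name,c["intrinsics"][0],c["p"],manip.state()["clock"])
view(.445,.14,.30,yaw,"wf")
view(.58,-.26,.26,-.2,"wa")
a=cv2.resize(cv2.imread("pics/wf.png"),(533,400));b=cv2.resize(cv2.imread("pics/wa.png"),(533,400))
E
```

```text
wf [428.55988145   0.         324.24886441] [0.56141675 0.12394123 0.47424898] 2.5917
wa [428.55988145   0.         324.24886441] [ 0.69569829 -0.28095866  0.43508605] 4.4083
```

View pics/wf.png

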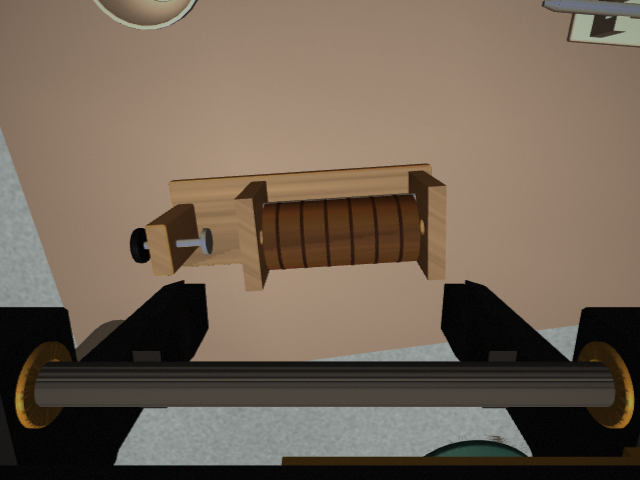

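View pics/wa.png

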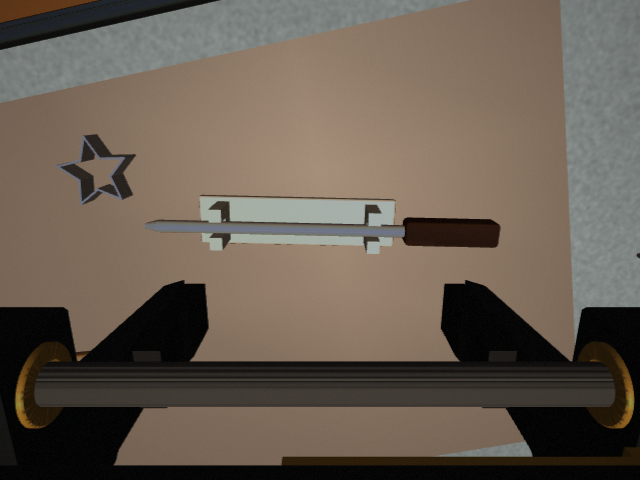

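The wrist frame view shows the first cheek's top at about (430,225), the second cheek's at (252,235) and the screw disc at (207,241). The axle view shows the handle at (405..498,232) and the tip at (147,225).

```bash
python3 - <<'E'
from h import *
np.set_printoptions(precision=4,suppress=True)
def rect(c,m,z):
    m=m.astype(np.uint8);n,l,st,_=cv2.connectedComponentsWithStats(m)
    out=[]
    for i in range(1,n):
        if st[i,4]<60: continue
        v,u=np.where(l==i);X=plane(c,np.c_[u,v],z)[:,:2]
        (cx,cy),(w,h),a=cv2.minAreaRect((X*1000).astype(np.float32))
        mu=X.mean(0);ev,V=np.linalg.eigh(np.cov(X.T));
        out.append((st[i,4],mu,[w,h],np.array([cx,cy])/1000,np.arctan2(*V[::-1,1]),z))
    return out
for n in("wf","top0"):
    c=load(n);P=cloud(c);hsv=cv2.cvtColor(c["image"],cv2.COLOR_BGR2HSV)
    roi=(P[...,0]>.37)&(P[...,0]<.52)&(P[...,1]>0)&(P[...,1]<.33)
    tall=roi&(P[...,2]>.097)&(P[...,2]<.109)
    # exclude drum by y range between cheeks
    yy=P[...,1]-(P[...,0]-.44)*-.1
    for lo,hi in((.02,.052),(.185,.225),(.26,.32)):
        m=tall&(yy>lo)&(yy<hi)
        for r in rect(c,m,.104): print(n,*r)
    v,u=np.where(tall);print("z",np.median(P[tall][:,2]),"drum med z",np.percentile(P[roi][:,2],99))
for n in("wa","top0"):
    c=load(n);P=cloud(c);g=c["image"].max(2)
    m=(g<75)&(P[...,2]>.03)&(P[...,2]<.06)&(P[...,0]>.52)&(P[...,0]<.6)&(P[...,1]<-.3)&(P[...,1]>-.46)
    for r in rect(c,m,.046): print(n,"handle",*r,"medz",np.median(P[m][:,2]))
    m=(P[...,2]>.028)&(P[...,2]<.044)&(P[...,0]>.53)&(P[...,0]<.66)&(P[...,1]>-.31)&(P[...,1]<-.07)
    for r in rect(c,m,.036): print(n,"rod",*r)
c=load("wf");P=cloud(c)
for v in range(228,256,3): print(v,[f"{P[v,u,2]*1000:.0f}" for u in range(170,250,4)])
E
```

```text
wf 1913 [0.4384 0.0411] [17.719764709472656, 90.00152587890625] [0.437  0.0411] 3.0608893444758998 0.104
wf 1820 [0.4526 0.2094] [17.865066528320312, 90.10639190673828] [0.451  0.2095] 3.0586047139579304 0.104
wf 281 [0.467  0.1886] [11.683806419372559, 22.322223663330078] [0.4662 0.189 ] 2.9772492049873494 0.104
wf 153 [0.4318 0.1918] [14.994016647338867, 11.880309104919434] [0.4326 0.1919] -2.6809889348646427 0.104
wf 1206 [0.4594 0.2905] [21.86416244506836, 50.82619094848633] [0.4591 0.2903] 3.0472755742053605 0.104
wf 68 [0.4615 0.3128] [4.871309280395508, 15.461416244506836] [0.4616 0.3128] 3.0657385505159573 0.104
z 0.10514298529449248 drum med z 0.4276382978107597
top0 217 [0.4363 0.0406] [15.510187149047852, 86.2852783203125] [0.4361 0.0408] 3.0785316022243188 0.104
top0 235 [0.4487 0.2099] [15.48816204071045, 88.943603515625] [0.45 0.21] 3.0611067408257475 0.104
top0 76 [0.448  0.1902] [10.313138008117676, 49.85371017456055] [0.4464 0.1896] 3.0627226647475525 0.104
top0 141 [0.4556 0.2912] [20.602073669433594, 46.85858154296875] [0.4558 0.2909] 3.045443594542011 0.104
z 0.10
[... 1130 characters left out ...]
80', '14', '14', '14', '14', '13', '15', '13', '105', '105']
243 ['100', '91', '86', '85', '85', '87', '85', '85', '95', '92', '81', '12', '12', '12', '13', '14', '14', '14', '105', '105']
246 ['100', '91', '85', '85', '85', '83', '82', '23', '93', '93', '80', '15', '14', '13', '13', '12', '15', '13', '106', '106']
249 ['102', '92', '82', '74', '61', '50', '38', '13', '94', '93', '83', '14', '14', '13', '15', '13', '15', '14', '106', '107']
252 ['103', '96', '83', '74', '63', '52', '13', '13', '13', '91', '85', '15', '13', '14', '14', '14', '15', '15', '104', '105']
255 ['102', '95', '85', '76', '65', '52', '13', '15', '13', '15', '14', '14', '13', '13', '14', '12', '13', '15', '105', '106']
```

```bash
cat >> h.py <<'E'
PSI=1.487;O=np.array([.4440,.1254]);FX=np.array([np.cos(PSI),np.sin(PSI)]);FY=np.array([-FX[1],FX[0]])
def w2f(p): d=np.asarray(p)[...,:2]-O;return np.stack([d@FX,d@FY],-1)
def f2w(x,y,z): return [*(O+x*FX+y*FY),z]
E
python3 - <<'E'
from h import *
np.set_printoptions(precision=4,suppress=True)
c=load("wf");P=cloud(c)
for v in(232,238,244): print([(u,*(w2f(P[v,u])*1000).round(),round(P[v,u,2]*1000)) for u in range(199,216,2)])
for n in("wa","top0"):
    c=load(n);P=cloud(c);g=c["image"].max(2)
    m=((g<85)&(P[...,2]>.036)&(P[...,2]<.06)&(P[...,0]>.52)&(P[...,0]<.6)&(P[...,1]<-.3)&(P[...,1]>-.46)).astype(np.uint8)
    if n=="wa": m=cv2.morphologyEx(m,cv2.MORPH_OPEN,np.ones((13,13)))
    v,u=np.where(m);X=plane(c,np.c_[u,v],.046)[:,:2]
    print(n,len(u),u.min(),u.max(),v.min(),v.max(),cv2.minAreaRect((X*1000).astype(np.float32)))
c=load("wa");img=c["image"]
print("tip",plane(c,[[147,225]],.034))
cv2.imwrite("pics/wa_c.png",cv2.resize(img[200:265,130:510],None,fx=2,fy=2))
# rod centreline: bright pixels over columns 160..400
hsv=cv2.cvtColor(img,cv2.COLOR_BGR2HSV)
P=cloud(c);m=(abs(P[...,2]-.037)<.008)
pts=[]
for u in list(range(235,355,5)):
    v=np.where(m[205:250,u]&(img[205:250,u,0]>img[205:250,u,2]))[0]+205
    if len(v)>5: pts.append((u,v.mean(),len(v)))
pts=np.array(pts);X=plane(c,pts[:,:2],.036)[:,:2]
k=np.polyfit(X[:,1],X[:,0],1);print(len(pts),np.median(pts[:,2]),"rod yaw",np.arctan2(1,k[0]),"x at y=-.3727,-.3",np.polyval(k,[-.3727,-.3,-.1]),np.std(X[:,0]-np.polyval(k,X[:,1])))
E
```

```text
[(199, np.float64(158.0), np.float64(10.0), 14), (201, np.float64(132.0), np.float64(-11.0), 88), (203, np.float64(130.0), np.float64(-11.0), 88), (205, np.float64(128.0), np.float64(-10.0), 88), (207, np.float64(127.0), np.float64(-9.0), 84), (209, np.float64(127.0), np.float64(-8.0), 79), (211, np.float64(127.0), np.float64(-5.0), 71), (213, np.float64(142.0), np.float64(11.0), 13), (215, np.float64(140.0), np.float64(11.0), 14)]
[(199, np.float64(136.0), np.float64(-3.0), 83), (201, np.float64(131.0), np.float64(-6.0), 93), (203, np.float64(129.0), np.float64(-6.0), 92), (205, np.float64(127.0), np.float64(-6.0), 93), (207, np.float64(127.0), np.float64(-4.0), 86), (209, np.float64(127.0), np.float64(-2.0), 80), (211, np.float64(127.0), np.float64(-1.0), 75), (213, np.float64(143.0), np.float64(18.0), 14), (215, np.float64(141.0), np.float64(18.0), 14)]
[(199, np.float64(136.0), np.float64(2.0), 86), (201, np.float64(131.0), np.float64(-1.0), 95), (203, np.float64(129.0), np.float64(-1.0), 94), (205, np.float64(128.0), np.float64(-0.0), 94), (207, np.float64(127.0), np.float64(1.0), 90), (209, np.float64(127.0), np.float64(3.0), 84), (211, np.float64(127.0), np.float64(5.0), 78), (213, np.float64(144.0), np.float64(25.0), 14), (215, np.float64(142.0), np.float64(25.0), 13)]
wa 1846 406 497 221 246 ((557.9567260742188, -376.5873718261719), (87.44197082519531, 24.715837478637695), 78.65181732177734)
top0 284 419 463 201 212 ((558.40234375, -356.7240905761719), (123.08831787109375, 25.98497200012207), 77.35025787353516)
tip [[ 0.6207 -0.0901  0.034 ]]
24 7.0 rod yaw 1.3505959285912907 x at y=-.3727,-.3 [0.5561 0.5724 0.6172] 0.00025704591905864843
```

View pics/wa_c.png

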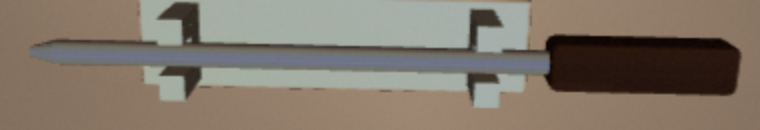

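```bash
python3 - <<'E'
from h import *
np.set_printoptions(precision=4,suppress=True)
yaw=1.352;g=np.array([.557,-.3765])
manip.move_pose([*g,.13],down(yaw));manip.set_gripper(.05);manip.move_linear([*g,.0155],rate=.1);manip.dwell(.2)
s=manip.state();print(s["tool_pos"],s["tcp_rot"],s["contact_force"])
manip.set_gripper(.0,force=4);manip.dwell(.2)
s=manip.state();print(s["clock"],s["gripper_width"],s["grasp_force"],s["contact_force"],s["moment"],s["tool_pos"])
cap("wrist","wg");cap("top","tg")
E
```

```text
[ 0.5575 -0.3768  0.0164] [2.4496 1.9648 0.0006] [ 0.0553 -0.8295  0.1203]
8.85 0.02391321633507983 3.9984210580587387 [-0.0676  0.2617  0.9024] [-0.0653  0.0915 -0.0133] [ 0.557  -0.3765  0.0155]
```

View pics/wg.png

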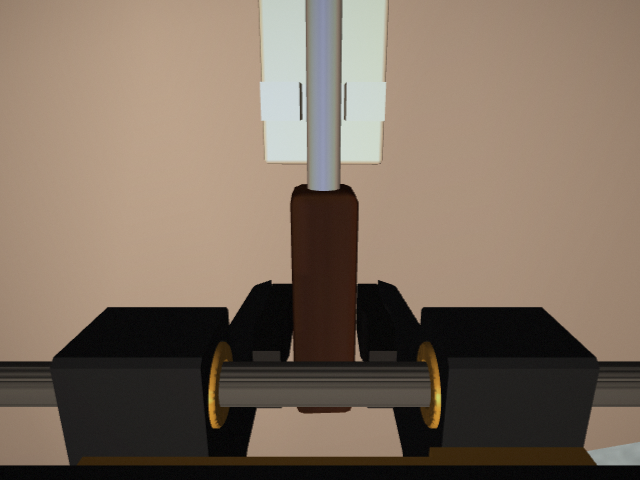

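The handle is centred between the pads at (323,300), and the shoulder shows at (323,187). Now I grip firmly, lift, and move to the pre-insert pose.

```bash
python3 - <<'E'
from h import *
np.set_printoptions(precision=4,suppress=True)
c=load("wg");print("shoulder ahead of tcp",(plane(c,[[323,187]],.040)[0][:2]-[.557,-.3765])@[np.cos(1.352),np.sin(1.352)])
manip.set_gripper(0,force=55);manip.dwell(.2);print(manip.state()["contact_force"])
manip.move_linear([.557,-.3765,.1315],rate=.1)
p=f2w(-.425,0,.1315);manip.move_linear(p,rate=.15,rot=down(PSI));manip.dwell(.3)
s=manip.state();print(s["clock"],s["tool_pos"],s["contact_force"],s["moment"],s["gripper_width"])
manip.move_linear(f2w(-.425,0,.0615),rate=.1);manip.dwell(.3)
s=manip.state();print(s["clock"],s["tool_pos"],s["contact_force"],s["moment"])
a=cap("top","tp");b=cap("scene","sp")
cv2.imwrite("pics/cmp.png",np.hstack([cv2.resize(a["image"][225:300,290:390],(400,300)),cv2.resize(b["image"][210:330,200:360],(400,300))]))
E
```

```text
shoulder ahead of tcp 0.045321803955272924
[ 0.1051 -0.1156  0.4104]
12.2417 [ 0.4087 -0.2983  0.1314] [-0.2202 -0.4246 -1.9673] [-0.2593  0.1238 -0.0137] 0.022361610334597916
13.3917 [ 0.4088 -0.2984  0.0621] [ 0.0429  0.4464 -1.066 ] [-0.2199  0.0252 -0.0039]
```

View pics/cmp.png

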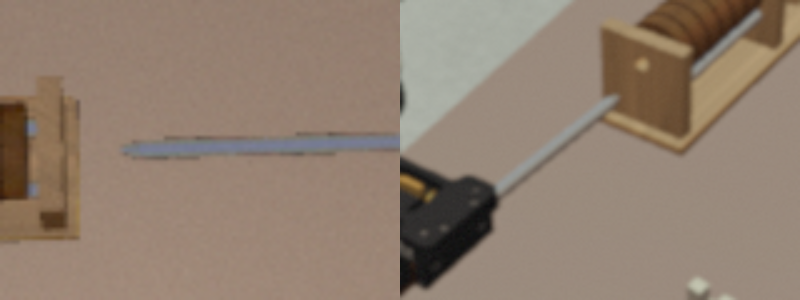

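```bash
cat >> h.py <<'E'
def proj(c,X):
    d=(np.atleast_2d(X)-c["p"])@c["Rc"];K=c["intrinsics"];return d[:,:2]/d[:,2:]*[K[0,0],K[1,1]]+K[:2,2]
E
python3 - <<'E'
from h import *
np.set_printoptions(precision=2,suppress=True)
t=load("tp");s=load("sp")
for n,c in(("top",t),("scene",s)):
    print(n,"bore1 proj",proj(c,f2w(-.093,0,.08)),"tip nominal",proj(c,f2w(-.13,0,.08)),"per +1cm y,z",(proj(c,f2w(-.13,.01,.08))-proj(c,f2w(-.13,0,.08))),(proj(c,f2w(-.13,0,.09))-proj(c,f2w(-.13,0,.08))))
    im=c["image"].astype(int)
    for x in(-.15,-.18,-.21,-.24,-.27,-.30):
        q=proj(c,f2w(x,0,.08))[0];u=int(round(q[0]))
        lo=int(q[1])-14;col=im[lo:lo+29,u]
        m=(col[:,0]>col[:,2]-8)
        v=np.where(m)[0]+lo
        print(x,u,"pred v %.2f"%np.interp(u,*proj(c,[f2w(-.33,0,.08),f2w(-.1,0,.08)])[np.argsort(proj(c,[f2w(-.33,0,.08),f2w(-.1,0,.08)])[:,0])].T),"obs",v.mean() if len(v) else None,len(v))
im=s["image"].astype(int);
hole=im[228:244,288:306].sum(2);
b=(hole>np.median(hole)+60);v,u=np.where(b);print("scene hole",u.mean()+288,v.mean()+228,b.sum())
E
```

```text
top bore1 proj [[305.36 261.61]] tip nominal [[319.45 261.31]] per +1cm y,z [[0.09 3.76]] [[ 0.03 -0.66]]
-0.15 327 pred v 261.15 obs 262.0 3
-0.18 338 pred v 260.92 obs 261.5 4
-0.21 350 pred v 260.66 obs 261.0 3
-0.24 361 pred v 260.42 obs 261.0 3
-0.27 373 pred v 260.17 obs 260.0 3
-0.3 384 pred v 259.93 obs 260.0 3
scene bore1 proj [[296.39 234.07]] tip nominal [[286.72 242.32]] per +1cm y,z [[-3.76 -1.52]] [[-0.09 -3.73]]
-0.15 281 pred v 247.19 obs 251.0 3
-0.18 273 pred v 254.02 obs 257.5 4
-0.21 264 pred v 261.69 obs 264.5 4
-0.24 255 pred v 269.37 obs 272.0 3
-0.27 246 pred v 277.05 obs 279.0 3
-0.3 236 pred v 285.57 obs 289.0 9
scene hole 298.54545454545456 233.3030303030303 33
```

```bash
cat > rod.py <<'E'
from h import *
def rodfit(c,x0=-.31,x1=-.15,H=7):
    """offset (px, vertical) of the rod from the projected bore axis vs frame x"""
    im=c["image"].astype(float);sig=im[...,0]-im[...,2]
    A=proj(c,[f2w(x,0,.08) for x in np.linspace(x0,x1,60)]);out=[]
    for x,(u,v) in zip(np.linspace(x0,x1,60),A):
        u0=int(round(u));vv=np.arange(int(v)-H+2,int(v)+H+4)
        s=sig[vv,u0];b=np.median(np.r_[s[:3],s[-3:]]);w=np.clip(s-b-8,0,None)
        if w.sum()<20: continue
        sl=(A[-1,1]-A[0,1])/(A[-1,0]-A[0,0]);out.append((x,(w*vv).sum()/w.sum()-(v+sl*(u0-u)),w.sum()))
    o=np.array(out);k=np.polyfit(o[:,0],o[:,1],1);r=o[:,1]-np.polyval(k,o[:,0]);g=abs(r)<2.5*r.std()+1e-9
    k=np.polyfit(o[g,0],o[g,1],1);return k,r[g].std(),g.sum()
def solve(t,s,**a):
    """rod (y,z) offsets from model axis at frame x, mm"""
    kt=rodfit(t,**a);ks=rodfit(s,**a);res=[]
    for x in(-.13,-.28,-.38):
        M=[]
        for c in(t,s):
            p0,px=proj(c,f2w(x,0,.08))[0],proj(c,f2w(x+.01,0,.08))[0];sl=(px-p0)[1]/(px-p0)[0]
            f=lambda X:(lambda d:d[1]-sl*d[0])(proj(c,X)[0]-p0)
            M.append([f(f2w(x,.001,.08)),f(f2w(x,0,.081))])
        res.append((x,np.linalg.solve(M,[np.polyval(kt[0],x),np.polyval(ks[0],x)])))
    return res,kt[1:],ks[1:]
E
python3 - <<'E'
from rod import *
np.set_printoptions(precision=2,suppress=True)
t=load("tp");s=load("sp");print(solve(t,s))
# hole in scene
im=s["image"].astype(float);P=proj(s,f2w(-.093,0,.08))[0]
v0,u0=int(P[1])-5,int(P[0])-6
print(u0,v0);print(im[v0:v0+14,u0:u0+14].sum(2).astype(int))
# cheek face corners (table-side/top) predicted
for y,z in((.044,.104),(-.044,.104),(-.044,.012),(.044,.012)): print(y,z,proj(s,f2w(-.093,y,z)),proj(t,f2w(-.093,y,z)))
cv2.imwrite("pics/ch.png",cv2.resize(s["image"][205:280,265:325],(600,750))[:600])
E
```

```text
([(-0.13, array([ -0.03, -12.04])), (-0.28, array([-0.15, -4.61])), (-0.38, array([-0.34, -0.22]))], (np.float64(0.06921679169174631), np.int64(60)), (np.float64(0.2853032262621152), np.int64(54)))
290 229
[[261 265 265 262 257 257 249 258 254 254 268 288 317 352]
 [261 267 268 263 258 258 259 258 251 249 249 261 271 287]
 [263 261 268 265 253 256 255 253 257 256 259 254 258 253]
 [264 259 269 257 251 259 274 279 270 255 257 260 262 257]
 [256 261 263 262 267 296 332 340 313 271 259 258 264 258]
 [260 265 270 282 311 364 393 399 371 304 258 255 256 261]
 [262 266 274 291 343 399 427 426 396 327 271 260 254 261]
 [259 271 268 296 344 400 426 428 393 327 270 255 256 261]
 [263 266 269 282 309 353 392 392 360 301 265 259 264 251]
 [258 264 271 267 265 289 313 328 310 278 250 254 261 258]
 [257 261 261 265 262 251 265 275 262 259 253 261 257 249]
 [266 267 266 270 259 257 252 253 260 255 253 256 259 261]
 [261 261 269 267 262 262 252 255 256 257 247 254 259 247]
 [257 266 264 267 259 254 254 254 257 254 250 262 260 256]]
0.044 0.104 [[279.98 218.87]] [[305.43 276.98]]
-0.044 0.104 [[313.16 231.65]] [[304.87 243.3 ]]
-0.044 0.012 [[312.7  264.88]] [[305.64 250.25]]
0.044 0.012 [[281.03 251.66]] [[306.18 281.66]]
```

View pics/ch.png

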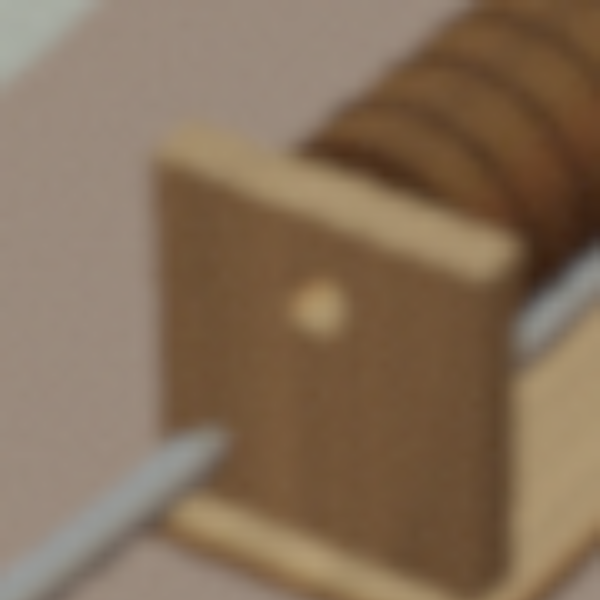

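The hole is at (296.6,235.6) in the scene image, about 1.6 px below the prediction, which is calibration bias. The tip is at about (287,248), so the axle droops roughly 2.5° in the grip. I'll pitch the tool to level it and re-measure against the hole.

```bash
cat >> h.py <<'E'
GZ=.0810
def pose(x,y=0,z=.080,th=0,yw=0):
    """grasp point at frame (x,y,z), nose pitched up by th, yawed by yw"""
    Rr=R.from_rotvec(-th*np.array([*FY,0]))*R.from_rotvec(down(PSI+yw))
    return np.array(f2w(x,y,z))+.019*Rr.as_matrix()[:,2],Rr.as_rotvec()
def go(*a,rate=.05,**k):
    p,r=pose(*a,**k);manip.move_linear(p,rate=rate,rot=r)
E
python3 - <<'E'
from rod import *
np.set_printoptions(precision=2,suppress=True)
th=np.deg2rad(2.4)
go(-.425,0,.080,th=th);manip.dwell(.3)
t=cap("top","tp2");s=cap("scene","sp2");st=manip.state();print(st["clock"],st["tool_pos"]*1000,st["contact_force"])
print(solve(t,s))
# hole offset relative to model, seen as (0, z): scene vertical-from-line
p0,px=proj(s,[f2w(-.093,0,.08),f2w(-.083,0,.08)]);sl=(px-p0)[1]/(px-p0)[0]
d=np.array([296.6,235.6])-p0;dz=(lambda q:q[1]-sl*q[0])(proj(s,f2w(-.093,0,.081))[0]-p0)
print("hole as z offset mm",(d[1]-sl*d[0])/dz)
im=s["image"].astype(float)
print((im[228:258,278:296,0]-im[228:258,278:296,2]).astype(int))
E
```

```text
14.1417 [ 408.49 -297.16   61.02] [-0.37 -0.38 -1.87]
([(-0.13, array([ 0.49, -0.6 ])), (-0.28, array([0.31, 0.03])), (-0.38, array([0.18, 0.41]))], (np.float64(0.0700229761286366), np.int64(59)), (np.float64(0.456196769595796), np.int64(57)))
hole as z offset mm -4.623590805270122
[[-29 -31 -38 -50 -56 -56 -54 -55 -56 -55 -57 -58 -59 -60 -59 -60 -59 -58]
 [-28 -32 -38 -49 -56 -57 -55 -55 -56 -55 -57 -56 -57 -59 -59 -57 -58 -57]
 [-29 -30 -38 -50 -57 -55 -53 -55 -55 -56 -59 -58 -60 -60 -59 -59 -58 -58]
 [-29 -33 -38 -51 -57 -55 -55 -55 -57 -57 -57 -57 -58 -59 -61 -60 -56 -57]
 [-30 -32 -38 -50 -56 -56 -55 -54 -56 -57 -57 -58 -59 -58 -59 -57 -57 -58]
 [-29 -31 -37 -48 -55 -57 -54 -54 -56 -57 -59 -58 -58 -59 -61 -58 -62 -66]
 [-28 -29 -36 -47 -56 -57 -55 -55 -55 -56 -56 -57 -58 -58 -59 -63 -67 -72]
 [-29 -30 -33 -45 -56 -57 -56 -54 -54 -58 -58 -57 -58 -60 -60 -62 -69 -72]
 [-29 -29 -35 -45 -55 -58 -57 -54 -57 -55 -58 -56 -58 -59 -60 -62 -65 -65]
 [-28 -29 -35 -45 -57 -57 -55 -56 -54 -56 -57 -56 -57 -59 -60 -61 -61 -59]
 [-29 -30 -34 -45 -54 -57 -56 -56 -54 -57 -55 -58 -57 -59 -61 -60 -
[... 733 characters left out ...]
-57 -58 -59 -60 -59 -56]
 [  0   1  -5 -11 -15 -19 -26 -38 -51 -57 -56 -58 -57 -58 -60 -62 -57 -60]
 [  0  -5 -11 -15 -19 -27 -39 -50 -54 -57 -54 -56 -56 -60 -60 -60 -58 -58]
 [ -5 -12 -17 -19 -29 -40 -51 -55 -57 -55 -57 -57 -57 -59 -60 -59 -60 -56]
 [-14 -17 -24 -34 -43 -52 -56 -56 -56 -55 -55 -55 -58 -59 -61 -60 -58 -55]
 [-19 -28 -39 -49 -55 -55 -56 -54 -55 -54 -56 -56 -57 -59 -59 -60 -57 -56]
 [-30 -45 -54 -57 -58 -58 -57 -55 -56 -56 -56 -56 -57 -59 -58 -60 -58 -58]
 [-46 -57 -61 -61 -60 -59 -58 -58 -57 -57 -58 -58 -57 -59 -61 -61 -59 -58]
 [-52 -62 -63 -63 -63 -62 -61 -59 -59 -58 -59 -58 -57 -58 -59 -59 -60 -59]
 [-46 -54 -61 -63 -65 -65 -64 -63 -61 -61 -59 -59 -58 -58 -58 -60 -57 -56]]
```

```bash
cat >> h.py <<'E'
F0=None
def force(n=3,dt=.02):
    f=[];
    for i in range(n): f.append(manip.state()["contact_force"]);manip.dwell(dt)
    f=np.mean(f,0);return np.array([f[:2]@FX,f[:2]@FY,f[2]])
def advance(x0,x1,step,stop,rate=.03,log=True,n=2,**k):
    x=x0;L=[]
    while x<x1-1e-9:
        x=min(x+step,x1);go(x,rate=rate,**k);f=force(n,.01)
        if log: print(f"x {x*1000:.1f} F {f.round(2)} t {manip.state()['clock']:.2f}")
        if -f[0]>stop or np.abs(f[1:]+[0,1.3]).max()>6: print("STOP");break
    return x,f
E
python3 - <<'E'
from h import *
th=np.deg2rad(2.4);print(force(10))
go(-.395,.0003,.0805,th=th,rate=.08);print(force(5),manip.state()["clock"])
advance(-.395,-.365,.003,3,y=.0003,z=.0805,th=th)
E
```

```text
[-0.18817888 -0.31140194 -1.93981669]
[ 0.03972917 -0.02771901 -1.32827839] 14.9167
x -392.0 F [-0.35 -0.1  -1.34] t 15.18
x -389.0 F [ 0.18 -0.32 -1.63] t 15.45
x -386.0 F [-0.22 -0.58 -0.64] t 15.72
x -383.0 F [-0.41 -0.05 -1.73] t 15.98
x -380.0 F [-0.15 -0.11 -0.68] t 16.25
x -377.0 F [ 0.14  0.19 -1.83] t 16.52
x -374.0 F [-0.78 -0.21 -1.53] t 16.78
x -371.0 F [ 0.3   0.34 -1.24] t 17.05
x -368.0 F [ 0.21  0.25 -1.33] t 17.32
x -365.0 F [-0.04 -0.66 -1.22] t 17.58
```

```bash
python3 - <<'E'
from h import *
th=np.deg2rad(2.4)
advance(-.365,-.320,.003,6,y=.0003,z=.0805,th=th)
s=manip.state();print(s["moment"],s["gripper_width"])
E
```

```text
x -362.0 F [-0.21 -0.69 -1.61] t 17.85
x -359.0 F [ 0.06 -0.19 -1.62] t 18.12
x -356.0 F [ 0.16  0.05 -1.68] t 18.38
x -353.0 F [ 0.03 -0.21 -1.61] t 18.65
x -350.0 F [ 0.37 -0.1  -1.23] t 18.92
x -347.0 F [-0.08  0.33 -1.02] t 19.18
x -344.0 F [ 0.01  0.25 -2.03] t 19.45
x -341.0 F [ 0.01 -0.08 -1.17] t 19.72
x -338.0 F [-0.66  0.18 -1.39] t 19.98
x -335.0 F [ 0.36  0.23 -1.56] t 20.25
x -332.0 F [-0.24  0.15 -1.82] t 20.52
x -329.0 F [ 0.34 -0.09 -2.16] t 20.78
x -326.0 F [ 0.56  0.09 -1.6 ] t 21.05
x -323.0 F [ 0.49 -0.19 -1.4 ] t 21.32
x -320.0 F [-0.27  0.25 -1.27] t 21.58
[-0.29853076  0.00603377 -0.01776112] 0.022323305146854
```

```bash
python3 - <<'E'
from h import *
a=cap("top");b=cap("scene","si")
cv2.imwrite("pics/in1.png",np.hstack([cv2.resize(a["image"][230:300,195:315],(400,300),interpolation=2),cv2.resize(b["image"][190:280,250:370],(400,300),interpolation=2)]))
E
```

```text
(no output)
```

View pics/in1.png

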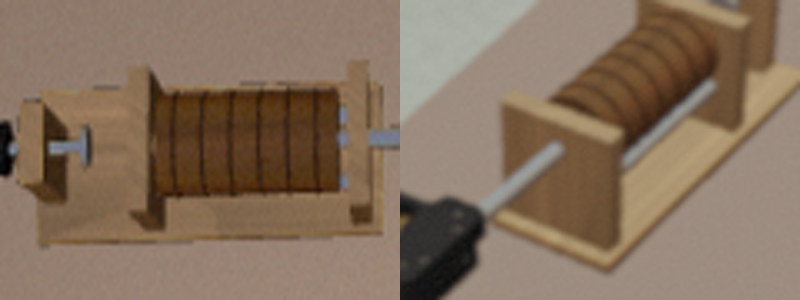

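The left crop shows the rod entering the first cheek at (385,138) and reappearing in the drum gap at (344,138). The right crop shows it going in at (555,150). With the tip 40 mm past the drum face, I continue.

```bash
python3 - <<'E'
from h import *
th=np.deg2rad(2.4)
x,f=advance(-.320,-.228,.004,6,y=.0003,z=.0805,th=th,rate=.04)
if x>-.2281: advance(x,-.190,.002,5,y=.0003,z=.0805,th=th,rate=.03)
s=manip.state();print(s["moment"],s["gripper_width"])
E
```

```text
x -316.0 F [ 0.37 -0.3  -1.62] t 21.95
x -312.0 F [-0.13  0.6  -1.24] t 22.22
x -308.0 F [-0.11  0.36 -2.23] t 22.48
x -304.0 F [ 0.18  0.49 -1.38] t 22.75
x -300.0 F [ 0.14 -0.17 -2.1 ] t 23.02
x -296.0 F [-0.08 -0.05 -1.47] t 23.28
x -292.0 F [-0.34  0.05 -1.1 ] t 23.55
x -288.0 F [ 0.52  0.05 -1.85] t 23.82
x -284.0 F [-0.17  0.1  -1.56] t 24.08
x -280.0 F [-0.51 -0.62 -2.1 ] t 24.35
x -276.0 F [ 0.05 -0.28 -1.77] t 24.62
x -272.0 F [-0.34 -0.3  -1.6 ] t 24.88
x -268.0 F [-0.52 -0.43 -2.12] t 25.15
x -264.0 F [ 0.16  0.4  -1.55] t 25.42
x -260.0 F [-0.28  0.12 -2.14] t 25.68
x -256.0 F [-0.42  0.06 -1.61] t 25.95
x -252.0 F [-0.11 -0.39 -1.94] t 26.22
x -248.0 F [ 0.56  0.5  -1.7 ] t 26.48
x -244.0 F [-0.29 -0.16 -1.94] t 26.75
x -240.0 F [-0.04 -0.07 -0.51] t 27.02
x -236.0 F [-0.35  0.06 -1.63] t 27.28
x -232.0 F [-0.3   0.29 -2.32] t 27.55
x -228.0 F [ 0.06 -0.2  -1.59] t 27.82
x -226.0 F [ 0.35  0.09 -1.26] t 28.08
x -224.0 F [ 0.59  0.56 -1.25] t 28.35
x -222.0 F [-0.4  -0.02 -1.38] t 28.62
x -220.0 F [ 0.59 -0.02 -2.01] t 28.88
x -218.0 F [-0.14 -0.02 -0.72] t 29.15
x -216.0 F [-0.44  0.21 -2.02] t 29.42
x -214.0 F [-0.02  0.58 -1.7 ] t 29.68
x -212.0 F [-0.52  0.32 -1.76] t 29.95
x -210.0 F [-0.27  0.12 -1.65] t 30.22
x -208.0 F [ 0.07 -0.12 -2.61] t 30.48
x -206.0 F [-0.47  0.12 -2.19] t 30.75
x -204.0 F [-0.11  0.32 -2.41] t 31.02
x -202.0 F [-0.92  0.56 -2.85] t 31.28
x -200.0 F [-0.99  1.04 -2.5 ] t 31.55
x -198.0 F [-0.3  -0.54 -2.22] t 31.82
x -196.0 F [-0.93  0.43 -2.79] t 32.08
x -194.0 F [-1.63  0.45 -2.53] t 32.35
x -192.0 F [-2.32  0.14 -2.68] t 32.62
x -190.0 F [-3.35 -0.13 -2.74] t 32.88
[-0.77062266  0.17840781  0.05295735] 0.0222246741144656
```

```bash
python3 - <<'E'
from h import *
def rep(l): s=[manip.state()["moment"] for i in range(1)];print(l,force(6,.02).round(2),s[0].round(2),round(manip.state()["clock"],2))
rep("now")
for d in(2.0,1.6): go(-.190,.0003,.0805,th=np.deg2rad(d),rate=.03);rep(d)
advance(-.190,-.184,.002,6,y=.0003,z=.0805,th=np.deg2rad(1.6));rep("")
E
```

```text
now [-3.03  0.2  -2.38] [-0.77  0.18  0.05] 32.98
2.0 [-3.35  0.02 -2.26] [-0.77  0.16  0.03] 33.33
1.6 [-4.15  0.1  -2.27] [-0.81  0.13  0.01] 33.68
x -188.0 F [-3.24 -0.01 -2.12] t 33.95
x -186.0 F [-2.94  0.3  -1.91] t 34.22
x -184.0 F [-2.79  0.31 -2.18] t 34.48
 [-3.1  -0.1  -2.37] [-0.73  0.09  0.02] 34.58
```

```bash
python3 - <<'E'
from h import *
k=dict(y=.0003,z=.0805,th=np.deg2rad(1.6))
x,f=advance(-.184,-.174,.001,5,**k)
x,f=advance(x,-.160,.0004,5,rate=.01,**k)
print(x,force(6),manip.state()["clock"])
E
```

```text
x -183.0 F [-3.11 -0.48 -2.62] t 34.85
x -182.0 F [-3.29 -0.37 -2.15] t 35.12
x -181.0 F [-4.16  0.02 -2.06] t 35.38
x -180.0 F [-3.23  0.48 -2.03] t 35.65
x -179.0 F [-3.73  0.23 -1.8 ] t 35.92
x -178.0 F [-3.95  0.6  -2.77] t 36.18
x -177.0 F [-3.37  0.31 -1.77] t 36.45
x -176.0 F [-3.91 -0.07 -2.55] t 36.72
x -175.0 F [-3.88 -0.19 -2.24] t 36.98
x -174.0 F [-4.21 -0.34 -2.78] t 37.25
x -173.6 F [-3.94 -0.21 -2.34] t 37.52
x -173.2 F [-3.59  0.   -2.52] t 37.78
x -172.8 F [-3.94 -0.23 -2.32] t 38.05
x -172.4 F [-3.39  0.23 -2.11] t 38.32
x -172.0 F [-3.6   0.41 -3.01] t 38.58
x -171.6 F [-3.76 -0.07 -2.69] t 38.85
x -171.2 F [-4.08  0.13 -2.28] t 39.12
x -170.8 F [-4.05  0.7  -2.71] t 39.38
x -170.4 F [-3.96  0.03 -2.46] t 39.65
x -170.0 F [-4.27  0.29 -2.33] t 39.92
x -169.6 F [-3.47  0.17 -2.06] t 40.18
x -169.2 F [-3.91 -0.01 -2.4 ] t 40.45
x -168.8 F [-3.92  0.44 -2.36] t 40.72
x -168.4 F [-4.51  0.21 -2.99] t 40.98
x -168.0 F [-3.02 -0.12 -2.65] t 41.25
x -167.6 F [-3.69 -0.09 -3.2 ] t 41.52
x -167.2 F [-4.1  -0.49 -2.37] t 41.78
x -166.8 F [-3.96 -0.27 -2.44] t 42.05
x -166.4 F [-4.45  0.13 -2.26] t 42.32
x -166.0 F [-6.23 -0.36 -2.74] t 42.58
STOP
-0.16599999999999976 [-6.27994616  0.08223643 -2.11187908] 42.6833
```

```bash
python3 - <<'E'
from h import *
k=dict(y=.0003,z=.0805,th=np.deg2rad(1.6))
x=-.166
while x<-.1645:
    x+=.00015;go(x,rate=.01,**k);f=force(4,.01);print(round(x*1000,2),f.round(2))
    if f[0]<-11: break
for i in range(5): print(force(7,.02).round(2),manip.state()["clock"])
E
```

```text
-165.85 [-7.05  0.35 -2.14]
-165.7 [-7.53  0.08 -2.26]
-165.55 [-8.59  0.54 -2.13]
-165.4 [-8.69 -0.39 -2.02]
-165.25 [-9.86  0.2  -2.24]
-165.1 [-10.37   0.39  -2.49]
-164.95 [-10.76   0.59  -2.38]
-164.8 [-11.23   0.17  -2.2 ]
[-11.05   0.21  -2.  ] 45.0667
[-11.08   0.1   -1.82] 45.1833
[-11.13   0.33  -2.45] 45.3
[-10.57   0.36  -1.58] 45.4167
[-11.07  -0.04  -2.01] 45.5333
```

```bash
python3 - <<'E'
from h import *
np.set_printoptions(precision=3,suppress=True)
k=dict(y=.0003,z=.0805,th=np.deg2rad(1.6))
go(-.16465,rate=.01,**k);manip.dwell(.5);print(force(5,.02))
manip.set_gripper(.05);manip.dwell(.2);s=manip.state();print(s["gripper_width"],force(4),s["clock"])
p=s["tool_pos"];manip.move_linear([p[0],p[1],p[2]+.10],rate=.1);manip.move_linear([p[0],p[1]-.05,p[2]+.16],rate=.15);manip.dwell(.2)
print(manip.state()["clock"],force(4))
a=cap("top","te");b=cap("scene","se");w=cap("wrist","we")
P=cloud(a);print("top screw strip")
cv2.imwrite("pics/end.png",np.hstack([cv2.resize(a["image"][225:300,190:350],(400,300),interpolation=2),cv2.resize(b["image"][170:290,220:380],(400,300),interpolation=2)]))
E
```

```text
[-11.088  -0.056  -1.866]
0.04990946466268151 [-0.198  0.228 -0.072] 47.1417
49.225 [-0.157 -0.439 -0.236]
top screw strip
```

View pics/end.png

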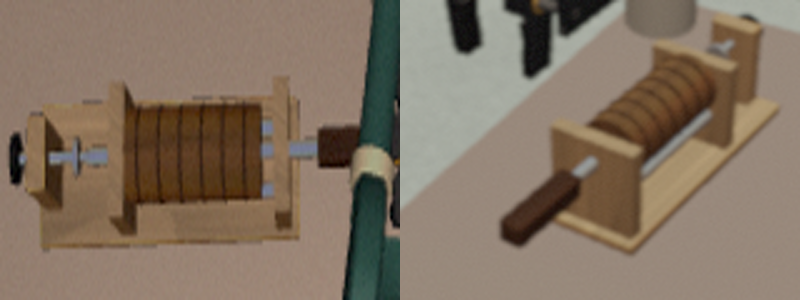

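The rod emerges from the second cheek at (107,157) and runs up to the disc at (78,156) in the left crop. I'll check that gap numerically before handing in.

```bash
python3 - <<'E'
from h import *
a=load("te");im=a["image"].astype(int)
for v in range(284-24,292-22): pass
for v in range(284,291): print(v-225, end=' ')
print()
for v in range(283-225+200,295-225+200):
    pass
r=[225+int(y/4) for y in (148,152,156,160,164)]
for v in r: print(v,(im[v,214:240,0]-im[v,214:240,2]))
w=load("we");P=cloud(w);f=w2f(P)*1000
z=P[...,2]*1000
m=(abs(f[...,1])<8)&(z>72)&(z<92)&(f[...,0]>95)&(f[...,0]<135)
print("wrist pts",m.sum(),np.histogram(f[...,0][m],np.arange(95,136,3)))
P=cloud(a);f=w2f(P)*1000;z=P[...,2]*1000
m=(abs(f[...,1])<5)&(z>72)&(z<98)&(f[...,0]>95)&(f[...,0]<135)
print("top",np.sort(f[...,0][m]).round(0))
E
```

```text
59 60 61 62 63 64 65 
262 [-29 -39 -43 -49 -36  15   2 -12 -32 -57 -37 -29 -20 -12 -12 -14 -11  -3
 -14 -48 -58 -54 -55 -57 -55 -52]
263 [  7   9   9   6  12  23   4  -9  -4   3   6  12  18  18  22  22  23  24
  15 -39 -57 -58 -58 -59 -55 -56]
264 [ 30  28  27  27  29  28  11   0  16  17  18  21  28  31  29  29  27  28
  18 -35 -58 -57 -61 -56 -58 -61]
265 [-15 -15 -18 -20 -13  21  20 -12 -21 -23 -16  -4   5   8   6   5   4   4
  -4 -46 -54 -57 -58 -58 -60 -61]
266 [-34 -45 -54 -52 -44   0   9 -14 -30 -54 -52 -39 -39 -29 -24 -30 -41 -42
 -42 -54 -52 -55 -56 -57 -58 -59]
wrist pts 0 (array([0, 0, 0, 0, 0, 0, 0, 0, 0, 0, 0, 0, 0]), array([ 95,  98, 101, 104, 107, 110, 113, 116, 119, 122, 125, 128, 131,
       134]))
top [ 99.  99.  99. 101. 102. 102. 103. 104. 104. 104. 106. 107. 107. 107.
 109. 109. 109. 110. 111. 111. 112. 112. 114. 114. 114. 117. 117. 117.
 120. 120. 120. 122. 123. 123. 125. 125. 126. 127. 127. 127. 127. 127.
 128. 128. 128. 129. 130. 130. 131. 132. 135. 135.]
```

The rod is continuous to the disc with no gap, and the gripper is clear.

```bash
python3 -c "
from cell import order;print(order.close_job())"
```

```text
the job is handed in; nothing more can be done
None
```

The axle is threaded through both cheeks and the drum and left home against the end screw. I held it there for well over half a second at 11 N wrist force (about 7 N on the screw after about 4 N of drum drag), then released it and handed the job in at about 49 s; I got no verdict back.

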